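# Load the bare-chip containers into the dry-storage carrier

### The job

Put the four chip containers on the bench away in the dry-storage carrier, each fully down in its own nest: the glass dish in the white round nest, the purple chip box in the blue nest with steel pins, and both chip trays stacked in the black nest, the open tray at the bottom and the lidded one on top of it as its cover. The chips lie loose, so keep every container level, and do not disturb the metal cup and the loupe that stand among them.

Things in the scene. Friction and masses are not known exactly. Their poses are not given: they have to be found in the camera images.
- open_pack: open chip tray (waffle pack): black square tray with small pockets, gold and grey chips showing, raised plain rim, no lid, 51 x 51 x 9 mm, flat on the bench; origin at the centre of its underside, z up, x and y along its sides; another tray rests on its rim, 9 mm above its origin
- lidded_pack: lidded chip tray (waffle pack): black square tray under a whitish translucent lid (lid fixed on), 51 x 51 x 9 mm, lies flat on the bench; origin at the centre of its underside, z up, x and y along its sides
- purple_box: purple translucent chip box with closed lid (the one on the bench top, not those on the machine), 59 (x, over hinge and latch) x 56 (y) x 13 mm; lies flat; origin at the centre of its underside, z up; best gripped across y, 56 mm
- glass_dish: clear round glass dish, no lid, with two small chips in it, 55 mm diameter, 12 mm high; origin at the centre of its underside, z up
- pack_nest: black plate 92 (x) x 88 (y) x 8 mm on the aluminium carrier; four grey L-shaped corner posts, 15 mm high, tops leaning outward, round a 58 mm square pocket; middle 38 mm of each side open for fingers. Origin centre of underside, z up, pocket floor 8 mm above it. Trays sit with their sides along its x, y. x points across the carrier, roughly away from the robot, y along the row of nests
- box_nest: blue plate 92 (x) x 88 (y) x 8 mm; eight steel pins, 6 mm diameter, 11 mm high with coned tips, two on each side, round a 66 mm square pocket; 44 mm open between the pins of a side for fingers. Origin centre of underside, z up, pocket floor 8 mm above it; axes as pack_nest. The purple box sits with its sides along x and y, any quarter turn
- dish_nest: white plate 92 (x) x 88 (y) x 8 mm; two curved white walls 11 mm high round a 64 mm round pocket, open about 38 mm wide at +x and -x for fingers. Origin centre of underside, z up, pocket floor 8 mm above it; axes as pack_nest. The three nests stand 94 mm apart in a row along y, in any order, fixed; fingers closing along a nest's x keep clear of the neighbours
- metal_cup: empty round aluminium parts cup, 57 mm diameter, 24 mm high, stays where it is; origin at the centre of its underside
- eye_loupe: black loupe standing on its skirt, 36 mm diameter, 36 mm high, stays where it is; origin at the centre of its underside
Mind the look-alikes: they are no part of the job. Of the things like the purple_box, leave any that is orange; of the rest the smaller one is meant.

How it is judged:
At the end, for the whole second after the job is handed in: Open tray on the black nest's floor, lidded tray on top of it, purple box and glass dish on the floors of the blue and white nests: centres within 8 mm of the nest's, height within 3 mm, tilt under 0.08 rad, at rest; cup and loupe upright within 30 mm of their places (horizontal distance between each of open_pack, lidded_pack and pack_nest below 0.008 m and z of open_pack in the frame of pack_nest between 0.005 and 0.011 m and angle between each of open_pack, lidded_pack, purple_box, glass_dish's own z axis and vertical below 0.08 rad and linear speed of each of open_pack, lidded_pack, purple_box, glass_dish below 0.02 m/s and z of lidded_pack in the frame of pack_nest between 0.014 and 0.02 m and horizontal distance between purple_box and box_nest below 0.008 m and z of purple_box in the frame of box_nest between 0.005 and 0.011 m and horizontal distance between glass_dish and dish_nest below 0.008 m and z of glass_dish in the frame of dish_nest between 0.005 and 0.011 m and distance of each of metal_cup, eye_loupe from where it was at the start of the episode below 0.03 m and angle between each of metal_cup, eye_loupe's own z axis and vertical below 0.2 rad); the robot touches nothing.
It fails at once if a chip container is tilted more than 0.5 rad (angle between any of open_pack, lidded_pack, purple_box, glass_dish's own z axis and vertical above 0.5 rad).
It fails at once if the metal cup or the loupe is moved more than 30 mm (distance of any of metal_cup, eye_loupe from where it was at the start of the episode above 0.03 m).
It also fails if it takes over 83 s, if anything falls off the work surface, if the arm or the gripper's body presses on something with over 40 N, if the wrist force passes 120 N, or if a joint passes its speed limit or range.

### The arm

A 6-joint arm with a two-finger parallel gripper is mounted at the origin on a cart in front of the work surface, level with it; the furniture and walls round the work are solid. World frame = base frame: x ahead of the robot, y to its left, z up, the work surface at z = 0. Lengths are in m, angles in rad, forces in N, time in s.
With the tool pointing down it reaches from about 0.3 to 0.825 m from the base axis. Payload 5.4 kg.
Tool frame: the origin (TCP) lies midway between the tips of the shut fingers; the grasp point (between the pads) lies 19 mm behind it; z points along the fingers, y is the line along which they close (so a half turn about z gives the same grasp; the last joint's range is limited). The gripper opens to 92 mm and grips with 3 to 60 N. Pads are 20 mm wide; open, the fingers measure 128 mm over their backs; the gripper's body (75 mm by 189 mm) begins 69 mm behind the grasp point.
Start: joints at [-1.558, 0.158, 1.597, -0, 1.386, -0.21], TCP at [0.127, -0.561, 0.215] pointing down, gripper open.
Joint ranges: [-2.91, 2.91], [-0.94, 2.29], [0.18, 2.7], [-1.29, 4.43], [0.17, 2.64], [-3, 3]. Speed limits (rad/s): [2.57, 2.57, 3.14, 3.14, 3.14, 3.14].

### API

Orientations are given as [roll, pitch, yaw] about the fixed x, y, z axes, in that order (R = Rz(yaw) Ry(pitch) Rx(roll)).
In Python, from station import get_obs, cams, env gives the robot as it stands.
- The arm moves only by the tool move_arm, never from a script. Its argument "series" is a list of rows, each an object of numbers: "dx", "dy", "dz": the shift along the tool's x, y, z in mm; "spin": the turn about the tool's z in degrees; "jaw": the opening in per cent of the stroke, from 0 (shut) to 100 (fully open). A call has 1 to 10 rows; each row is the pose to reach, as a shift and turn from the pose commanded when the call began, along the tool's axes at that moment; what a row does not reach only later rows make up. A row lasts 1/8 s, in which the tool goes at most 62.5 mm and 10.7 degrees, less where a joint would pass 70% of its speed; a pose out of reach is approached as far as the arm can. A call with a gripper value outside its range is refused whole. The fingers move at their own pace and stop on an object; the grip force is fixed at half the most. Time passes only in rows, so rows that repeat a pose let the fingers close. It gives the time, the measured TCP pose, the force, the opening and the grip force at its end, in the units of the state.
- get_obs(): the state, without advancing time (a new reading comes with each control period).
- cams.grab_frame(name): name is "scene" or "top" or "wrist"; returns a dict with "frame" (400x640x3 uint8, red, green, blue), "K" (3x3 intrinsics, pixels), "distortion" ([k1, k2, p1, p2, k3] as OpenCV has them; the pictures are not rectified), "R" (3x3) and "t" (3): a world point X has camera coordinates R X + t. Camera axes: x right, y down, z forward; pixel columns grow to the right and rows downward; lengths in m; the calibration is good to about 2 mm. A picture is of the moment at which its call begins. There is no depth.
- env.sign_off(): hands the job in; it is judged then, once.
The state is a dict: "clock": time; "joints": joint angles; "joint_velocities": joint speeds; "tau": joint torques, N m; "position": TCP position; "orientation": TCP orientation; "wrist_force": force on the tool from outside, world axes, zero at the start; "wrist_torque": the same for the moment, N m; "opening": finger opening in m; "grasp_force": force on a finger pad.
Only numpy, scipy, OpenCV 4.12 (cv2) and the standard library are available. Lean on these libraries where they do the work, as an engineer would, in place of code of your own. Each camera call takes 0.05 s, during which the arm holds its last target. There are 200 camera calls.

## Working session

There is one attempt and no reset: what is moved stays moved. The work goes in short steps, Python scripts to look and compute and a tool call to move; the robot and the scene stay as the last step left them, time stands still between calls to the robot, and variables do not carry over. Pictures are saved under pics/ and viewed, at most 14 in all, crops included, and the job is handed in when it is done.

Besides the shell and the picture viewer there is one more tool, called as name(argument=value, ...) on one line, values as JSON. move_arm: Moves the arm, as the interface text tells. Its arguments: {"type":"object","properties":{"series":{"type":"array","items":{"type":"object","properties":{"dx":{"type":"number"},"dy":{"type":"number"},"dz":{"type":"number"},"spin":{"type":"number"},"jaw":{"type":"number"}}}}},"required":["series"]}

```bash
mkdir -p pics; ls; cat > h.py <<'E'
import numpy as np, cv2
from station import get_obs, cams, env
def grab(n,f):
    d=cams.grab_frame(n); cv2.imwrite('pics/'+f,cv2.cvtColor(d['frame'],cv2.COLOR_RGB2BGR))
    np.savez('pics/'+f+'.npz',**{k:np.array(d[k]) for k in('K','distortion','R','t')}); return d
def ray(f,uv,z):
    d=np.load('pics/'+f+'.npz'); p=cv2.undistortPoints(np.array(uv,float).reshape(-1,1,2),d['K'],d['distortion']).reshape(-1,2)
    v=np.c_[p,np.ones(len(p))]@d['R']; c=-d['R'].T@d['t']
    return c+v*((np.array(z)-c[2])/v[:,2])[:,None]
def proj(f,X):
    d=np.load('pics/'+f+'.npz'); return cv2.projectPoints(np.array(X,float).reshape(-1,1,3),cv2.Rodrigues(d['R'])[0],d['t'],d['K'],d['distortion'])[0].reshape(-1,2)
E
python3 - <<'E'
from h import *
for n in('top','scene'):
    d=grab(n,n+'0.png'); print(n,-d['R'].T@d['t'],d['R'][2])
print(get_obs())
E
```

```text
pics
top [0.3245731  0.01746586 1.3603226 ] [ 0.16813664  0.01836151 -0.98559268]
scene [-0.09250845  0.67420125  0.69106365] [ 0.59262734 -0.58218864 -0.55664102]
{'clock': 0.1, 'joints': array([-1.55809409e+00,  1.58990271e-01,  1.59808239e+00, -1.85678685e-05,
        1.38620619e+00, -2.10086372e-01]), 'joint_velocities': array([ 0.00037093, -0.00255185, -0.0027308 ,  0.000529  , -0.00023004,
       -0.00024384]), 'tau': array([-1.97650843e-04, -3.86504960e+01, -3.22959530e+01,  7.01801805e-02,
        3.38677049e-02, -5.36129153e-05]), 'position': array([ 0.12702023, -0.56022051,  0.21372697]), 'orientation': array([-3.13993972e+00, -3.33801613e-04,  2.22791755e-01]), 'wrist_force': array([-0.35704555,  0.60568351, -0.13622623]), 'wrist_torque': array([-0.01329329, -0.00812915,  0.02414398]), 'grasp_force': 0.0, 'opening': 0.0920238602557007}
```

View pics/top0.png

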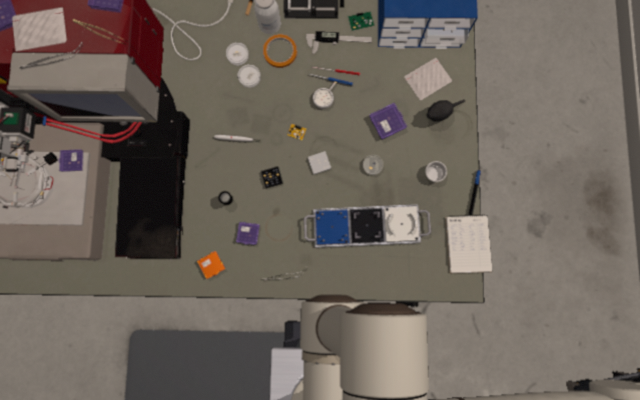

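View pics/scene0.png

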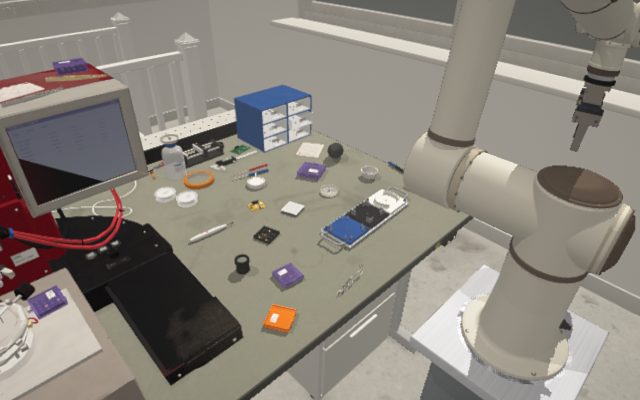

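The top view shows the open tray (271,177), lidded tray (319,162), dish (372,165), small purple box (247,234), and the large purple look-alike at (387,121). The cup is at (435,172) and the loupe at (225,198). The nests are blue (332,227), black (367,226) and white (403,223).

```bash
python3 - <<'E'
from h import *
im=cv2.imread('pics/top0.png')[145:265,200:440]
cv2.imwrite('pics/c.png',cv2.resize(im,(792,396),interpolation=cv2.INTER_CUBIC))
pts=dict(open=(271,177,.009),lid=(319,162,.009),dish=(372,165,.006),pur=(247,234,.013),big=(387,121,.013),cup=(435,172,.012),loupe=(225,198,.02),blue=(332,227,.02),black=(367,226,.02),white=(403,223,.02))
for k,(u,v,z) in pts.items(): print(k,ray('top0.png',[(u,v)],z)[0].round(3))
E
```

```text
open [0.608 0.174 0.009]
lid [0.653 0.042 0.009]
dish [ 0.647 -0.106  0.006]
pur [0.449 0.233 0.013]
big [ 0.773 -0.147  0.013]
cup [ 0.629 -0.278  0.012]
loupe [0.546 0.296 0.02 ]
blue [0.471 0.003 0.02 ]
black [ 0.475 -0.091  0.02 ]
white [ 0.485 -0.188  0.02 ]
```

View pics/c.png

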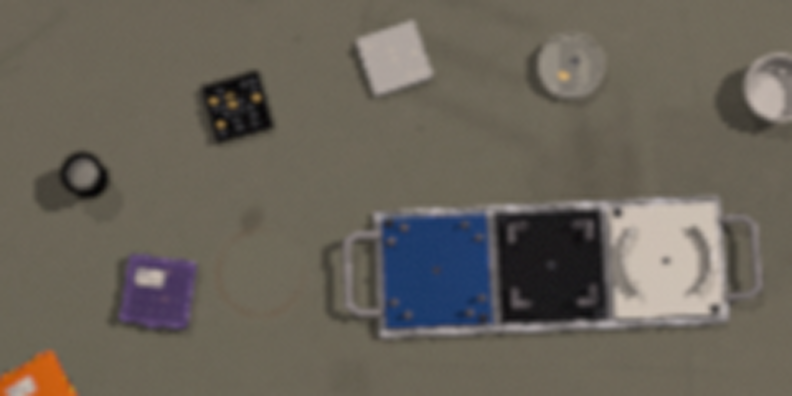

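```bash
cat >> h.py <<'E'
def go(x,y,z,yawdeg):
    "tool-axis shift (mm) and spin (deg) from the present pose"
    from scipy.spatial.transform import Rotation as Ro
    o=get_obs(); R=Ro.from_euler('xyz',o['orientation']).as_matrix(); d=R.T@(np.array([x,y,z])-o['position'])*1000
    yaw=np.degrees(np.arctan2(R[1,0],R[0,0])); s=(yaw-yawdeg+180)%360-180
    print('clock %.2f'%o['clock'],'shift',d.round(1),'spin %.1f'%s,'dist %.0f'%np.linalg.norm(d)); return d
E
python3 - <<'E'
from h import *
go(.44,-.09,.33,90)
c=lambda u,v:(200+u/3.3-.35,145+v/3.3-.35)
P=ray('top0.png',[c(437,270),c(551,265),c(666,261)],.02);print(P,np.linalg.norm(P[1]-P[0]),np.linalg.norm(P[2]-P[1]),np.degrees(np.arctan2(*(P[0]-P[2])[:2])))
E
```

```text
clock 0.10 shift [ 409.2 -389.6 -115.5] spin -77.2 dist 577
[[ 0.47244768  0.00278611  0.02      ]
 [ 0.47813753 -0.09022229  0.02      ]
 [ 0.48302418 -0.18386854  0.02      ]] 0.09318227493382876 0.09377365966748714 -3.243109422706394
```

move_arm(series=[{"dx": 409,"dy": -390,"dz": -115,"spin": -77,"jaw": 100},{"dx": 409,"dy": -390,"dz": -115,"spin": -77,"jaw": 100},{"dx": 409,"dy": -390,"dz": -115,"spin": -77,"jaw": 100},{"dx": 409,"dy": -390,"dz": -115,"spin": -77,"jaw": 100},{"dx": 409,"dy": -390,"dz": -115,"spin": -77,"jaw": 100},{"dx": 409,"dy": -390,"dz": -115,"spin": -77,"jaw": 100},{"dx": 409,"dy": -390,"dz": -115,"spin": -77,"jaw": 100},{"dx": 409,"dy": -390,"dz": -115,"spin": -77,"jaw": 100},{"dx": 409,"dy": -390,"dz": -115,"spin": -77,"jaw": 100},{"dx": 409,"dy": -390,"dz": -115,"spin": -77,"jaw": 100}])

```text
clock: 1.35
position: [0.4409, -0.0874, 0.3301]
orientation: [3.141, -0.0, 1.572]
wrist_force: [0.1, -0.1, 0.3]
opening: 0.0921
grasp_force: 0.0
```

```bash
python3 - <<'E'
from h import *
d=grab('wrist','w1.png'); print(-d['R'].T@d['t'],d['R'][2],get_obs()['position'])
go(.63,.1,.33,90)
E
```

```text
[ 0.4406265  -0.01387473  0.49862224] [ 9.54346175e-04 -2.64041735e-01 -9.64510783e-01] [ 0.44084356 -0.08772634  0.32992672]
clock 1.40 shift [1.877e+02 1.891e+02 1.000e-01] spin -0.0 dist 266
```

View pics/w1.png

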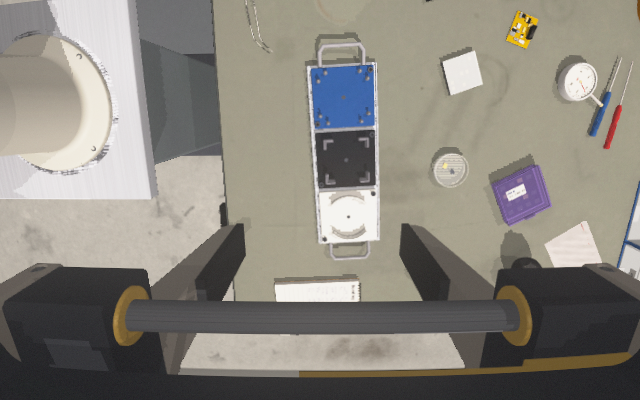

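Wrist view: nests from top to bottom are blue (344,97), black (347,160) and white (348,216), each with a centre dot. The lidded tray is at (462,72) and the dish at (451,170).

```bash
python3 - <<'E'
from h import *
im=cv2.imread('pics/w1.png')[50:260,295:395]
im=cv2.resize(im,None,fx=4,fy=4,interpolation=cv2.INTER_CUBIC)
im=cv2.convertScaleAbs(im,alpha=1.3,beta=20)
cv2.imwrite('pics/c2.png',np.hstack([im[:440],im[400:]]))
E
```

```text
(no output)
```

View pics/c2.png

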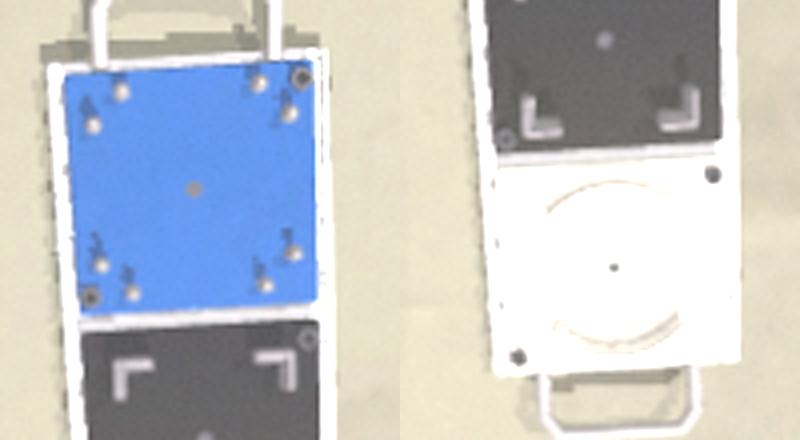

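move_arm(series=[{"dx": 188,"dy": 189,"dz": 0},{"dx": 188,"dy": 189,"dz": 0},{"dx": 188,"dy": 189,"dz": 0},{"dx": 188,"dy": 189,"dz": 0},{"dx": 188,"dy": 189,"dz": 0},{"dx": 188,"dy": 189,"dz": 0}])

```text
invalid input
```

```bash
python3 - <<'E'
from h import *
d=grab('wrist','w2.png'); print(-d['R'].T@d['t'],d['R'][2],get_obs()['position'])
print(proj('w2.png',[(.608,.174,0),(.653,.042,0),(.647,-.106,0),(.449,.233,0)]))
E
```

```text
[ 0.44068449 -0.01430413  0.49846146] [ 5.38169670e-04 -2.63666941e-01 -9.64613630e-01] [ 0.43997132 -0.08936621  0.32942837]
[[437.95152024 -23.83069184]
 [461.05298957  71.89589582]
 [448.2907229  167.42999628]
 [327.55214272 -70.94396862]]
```

View pics/w2.png

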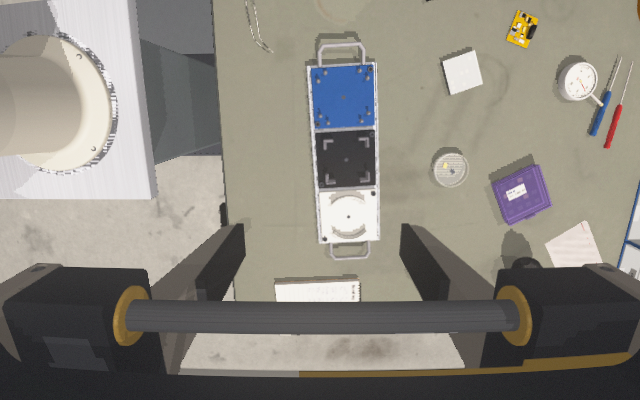

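The zoom shows the centre dots at blue (194,189), black (205,440 unstacked) and white (214,668) in zoom pixels. The move call was refused, and it seems every row needs all fields.

```bash
python3 - <<'E'
from h import *
D=np.array([(194,189),(205,438.5),(214,668)])/4+[295,50]-.375
c=lambda u,v:(200+u/3.3-.35,145+v/3.3-.35)
T=[c(437,270),c(551,265),c(666,261)]
for z in(.01,.02,.03):
    P=ray('w2.png',D,z);Q=ray('top0.png',T,z);print(z,P[:,:2].round(4).tolist(),np.linalg.norm(P[0]-P[2]),(P-Q)[:,:2].mean(0).round(4))
e=(P[0]-P[2]);print('nest yaw',np.degrees(np.arctan2(-e[0],e[1])))
go(.63,.1,.33,90)
E
```

```text
0.01 [[0.4727, 0.0031], [0.4784, -0.0913], [0.484, -0.1868]] 0.19025884357082656 [-0.0006 -0.0004]
0.02 [[0.472, 0.0028], [0.4777, -0.0898], [0.4831, -0.1833]] 0.18636377997367665 [-0.0003  0.0004]
0.03 [[0.4714, 0.0024], [0.4769, -0.0882], [0.4822, -0.1797]] 0.18246871637652678 [0.0001 0.0011]
nest yaw 3.394636634763714
clock 1.45 shift [189.7 189.7  -0.7] spin -0.1 dist 268
```

move_arm(series=[{"dx": 188,"dy": 189,"dz": 0,"spin": 0,"jaw": 100},{"dx": 188,"dy": 189,"dz": 0,"spin": 0,"jaw": 100},{"dx": 188,"dy": 189,"dz": 0,"spin": 0,"jaw": 100},{"dx": 188,"dy": 189,"dz": 0,"spin": 0,"jaw": 100},{"dx": 188,"dy": 189,"dz": 0,"spin": 0,"jaw": 100},{"dx": 188,"dy": 189,"dz": 0,"spin": 0,"jaw": 100}])

```text
clock: 2.2
position: [0.6296, 0.0955, 0.328]
orientation: [-3.139, 0.001, 1.566]
wrist_force: [-0.0, -1.1, 0.6]
opening: 0.0923
grasp_force: 0.0
```

```bash
python3 - <<'E'
from h import *
d=grab('wrist','w3.png'); print(get_obs()['position'])
print(proj('w3.png',[(.608,.174,0),(.653,.042,0),(.647,-.106,0),(.449,.233,0)]))
E
```

```text
[0.62925183 0.09505296 0.32866793]
[[308.24437479 105.28515139]
 [337.08866029 188.45149517]
 [333.09841496 269.52749267]
 [202.39956227  66.64118895]]
```

View pics/w3.png

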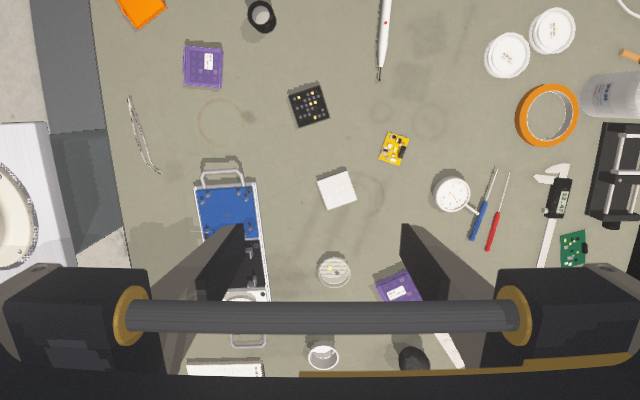

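All the objects are visible: open tray (309,105), lidded tray (337,189), dish (333,271) and small purple box (203,67). I'll segment them for centres and yaw.

```bash
python3 - <<'E'
from h import *
im=cv2.imread('pics/w3.png'); hsv=cv2.cvtColor(im,cv2.COLOR_BGR2HSV)
def seg(name,box,f,z):
    u0,v0,u1,v1=box; h=hsv[v0:v1,u0:u1].astype(int); m=f(h).astype(np.uint8)
    m=cv2.morphologyEx(m,cv2.MORPH_CLOSE,np.ones((5,5)))
    c=max(cv2.findContours(m,0,2)[0],key=cv2.contourArea).reshape(-1,2)+[u0,v0]
    P=ray('w3.png',c,z)[:,:2]*1000; (cx,cy),(w,hh),a=cv2.minAreaRect(P.astype(np.float32)); print(name,(cx,cy),(w,hh),a)
print(hsv[105,300],hsv[188,337],hsv[60,195],hsv[130,280])
seg('open',(280,75,340,135),lambda h:(h[...,2]<60),.006)
seg('lid',(310,160,365,218),lambda h:(h[...,1]<35)&(h[...,2]>130),.009)
seg('pur',(175,35,235,95),lambda h:(h[...,0]>115)&(h[...,0]<150)&(h[...,1]>70),.008)
# dish from w2
g=cv2.cvtColor(cv2.imread('pics/w2.png'),cv2.COLOR_BGR2GRAY)[140:200,420:485]
c=cv2.HoughCircles(cv2.resize(g,None,fx=4,fy=4,interpolation=2),cv2.HOUGH_GRADIENT,1,200,param1=80,param2=20,minRadius=55,maxRadius=85)
print(c); c=c[0,0]; p=c[:2]/4+[420,140]; print('dish',ray('w2.png',[p],.008))
g=cv2.cvtColor(im,cv2.COLOR_BGR2GRAY)[245:300,305:365]
c=cv2.HoughCircles(cv2.resize(g,None,fx=4,fy=4,interpolation=2),cv2.HOUGH_GRADIENT,1,200,param1=80,param2=20,minRadius=55,maxRadius=85)
print(c); c=c[0,0]; p=c[:2]/4+[305,245]; print('dish',ray('w3.png',[p],.008))
E
```

```text
[ 0  7 72] [ 19   8 241] [132  90 147] [ 22  40 173]
open (608.7642822265625, 172.38742065429688) (47.60444641113281, 47.599853515625) 17.440431594848633
lid (642.478515625, 51.46437454223633) (70.43688201904297, 97.76466369628906) 23.05154037475586
pur (451.7535705566406, 232.35992431640625) (55.091705322265625, 58.31639862060547) 83.61258697509766
[[[124.5 115.5  64.9]]]
dish [[ 0.64858637 -0.10687013  0.008     ]]
[[[115.5 108.5  58.9]]]
dish [[ 0.64810947 -0.10665088  0.008     ]]
```

```bash
python3 - <<'E'
from h import *
im=cv2.imread('pics/w3.png'); hsv=cv2.cvtColor(im,cv2.COLOR_BGR2HSV)
h=hsv[160:218,310:365]; m=((h[...,2]>205)&(h[...,1]<30)).astype(np.uint8)
c=max(cv2.findContours(m,0,2)[0],key=cv2.contourArea).reshape(-1,2)+[310,160]
print(cv2.minAreaRect((ray('w3.png',c,.009)[:,:2]*1000).astype(np.float32)))
go(.609,.1725,.1,107.4)
E
```

```text
((652.2357788085938, 41.13249206542969), (51.4421501159668, 51.52195358276367), 19.494956970214844)
clock 2.25 shift [ 77.5 -20.3 228.7] spin -17.7 dist 242
```

move_arm(series=[{"dx": 77,"dy": -20,"dz": 229,"spin": -18,"jaw": 100},{"dx": 77,"dy": -20,"dz": 229,"spin": -18,"jaw": 100},{"dx": 77,"dy": -20,"dz": 229,"spin": -18,"jaw": 100},{"dx": 77,"dy": -20,"dz": 229,"spin": -18,"jaw": 100},{"dx": 77,"dy": -20,"dz": 229,"spin": -18,"jaw": 100},{"dx": 77,"dy": -20,"dz": 229,"spin": -18,"jaw": 100}])

```text
clock: 3.0
position: [0.6116, 0.1726, 0.1036]
orientation: [3.138, 0.001, 1.879]
wrist_force: [1.0, 0.4, 0.5]
opening: 0.0918
grasp_force: 0.0
```

```bash
python3 - <<'E'
from h import *
grab('wrist','w4.png'); o=get_obs(); print(o['position'],o['orientation'])
im=cv2.imread('pics/w4.png'); q=proj('w4.png',[(.609,.1725,.009)])[0]; print(q)
u,v=q.round().astype(int); b=60; h=im[v-b:v+b,u-b:u+b].max(2); m=(h<85).astype(np.uint8)
m=cv2.morphologyEx(m,cv2.MORPH_CLOSE,np.ones((9,9))); 
for c in cv2.findContours(m,0,2)[0]:
    if cv2.contourArea(c)>1500: print(cv2.minAreaRect((ray('w4.png',c.reshape(-1,2)+[u-b,v-b],.009)[:,:2]*1000).astype(np.float32)))
r=proj('w4.png',[o['position']])[0]; print('tcp',r)
go(.609,.1725,.003,107.4)
E
```

```text
[0.6123571  0.17286225 0.10441085] [3.13600090e+00 1.68788039e-03 1.87928661e+00]
[319.18741445 194.76847385]
((608.3009033203125, 174.210205078125), (49.44630432128906, 50.706825256347656), 17.264554977416992)
tcp [324.01707563 239.99478737]
clock 3.05 shift [  0.8  -3.9 101.4] spin 0.3 dist 101
```

View pics/w4.png

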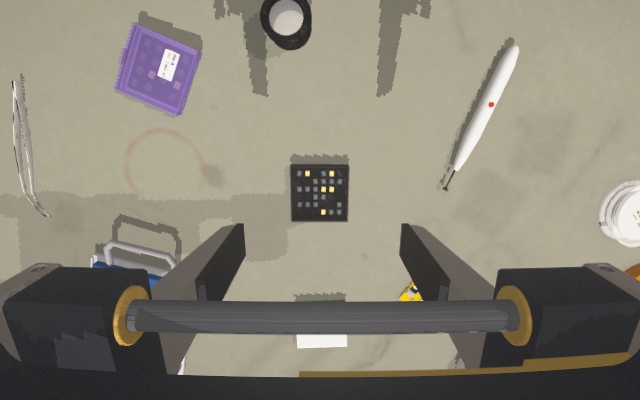

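The tray sits centred between the jaws at (320,192). Purple box hinge rails are on its left and right sides, which agrees with the measured yaw.

move_arm(series=[{"dx": 2,"dy": -4,"dz": 50,"spin": 0,"jaw": 100},{"dx": 2,"dy": -4,"dz": 85,"spin": 0,"jaw": 100},{"dx": 2,"dy": -4,"dz": 100,"spin": 0,"jaw": 100},{"dx": 2,"dy": -4,"dz": 100,"spin": 0,"jaw": 100},{"dx": 2,"dy": -4,"dz": 100,"spin": 0,"jaw": 100}])

```text
clock: 3.68
position: [0.6074, 0.1748, 0.003]
orientation: [3.138, 0.001, 1.881]
wrist_force: [0.5, -0.6, -0.3]
opening: 0.0918
grasp_force: 0.0
```

move_arm(series=[{"dx": 0,"dy": 0,"dz": 0,"spin": 0,"jaw": 30},{"dx": 0,"dy": 0,"dz": 0,"spin": 0,"jaw": 30},{"dx": 0,"dy": 0,"dz": 0,"spin": 0,"jaw": 30},{"dx": 0,"dy": 0,"dz": 0,"spin": 0,"jaw": 30},{"dx": 0,"dy": 0,"dz": 0,"spin": 0,"jaw": 30},{"dx": 0,"dy": 0,"dz": 0,"spin": 0,"jaw": 30}])

```text
clock: 4.42
position: [0.6055, 0.175, 0.0006]
orientation: [3.142, -0.0, 1.881]
wrist_force: [-0.0, -0.5, 1.5]
opening: 0.0505
grasp_force: 30.0
```

```bash
python3 - <<'E'
from h import *
print(get_obs()['opening'],get_obs()['grasp_force']);go(.478,-.0905,.08,93.3)
E
```

```text
0.05046428922721431 30.000092089176178
clock 4.42 shift [-213.9 -202.4  -79.4] spin 14.5 dist 305
```

move_arm(series=[{"dx": 0,"dy": 0,"dz": -30,"spin": 0,"jaw": 30},{"dx": 0,"dy": 0,"dz": -80,"spin": 0,"jaw": 30},{"dx": -40,"dy": -38,"dz": -80,"spin": 3,"jaw": 30},{"dx": -80,"dy": -76,"dz": -80,"spin": 6,"jaw": 30},{"dx": -120,"dy": -114,"dz": -80,"spin": 9,"jaw": 30},{"dx": -160,"dy": -152,"dz": -80,"spin": 12,"jaw": 30},{"dx": -195,"dy": -185,"dz": -80,"spin": 14,"jaw": 30},{"dx": -213,"dy": -202,"dz": -80,"spin": 14.5,"jaw": 30},{"dx": -213,"dy": -202,"dz": -80,"spin": 14.5,"jaw": 30},{"dx": -213,"dy": -202,"dz": -80,"spin": 14.5,"jaw": 30}])

```text
clock: 5.68
position: [0.4782, -0.089, 0.0806]
orientation: [3.141, -0.0, 1.628]
wrist_force: [0.5, -0.2, -0.6]
opening: 0.0505
grasp_force: 30.0
```

```bash
python3 - <<'E'
from h import *
grab('wrist','w5.png');o=get_obs();print(o['position'],o['orientation'],o['opening'],o['grasp_force']);go(.478,-.0895,.02,93.3)
print(proj('w5.png',[(.478,-.0905,.016)]))
E
```

```text
[ 0.47834403 -0.088747    0.08059628] [ 3.14147569e+00 -2.83328104e-04  1.62879026e+00] 0.050180277111847756 29.999940991401672
clock 5.72 shift [-0.7 -0.4 60.6] spin 0.0 dist 61
[[321.78990005 207.72570815]]
```

View pics/w5.png

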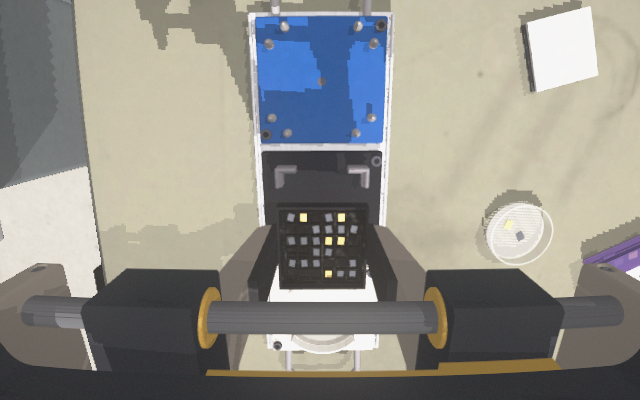

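The tray is held level at (323,247). The black nest's far posts are at (285,175) and (358,175), and the blue dot is at (321,81). I'll check the tray centre and the nest axis numerically.

```bash
python3 - <<'E'
from h import *
print(ray('w5.png',[(321.5,81)],.016), ray('w5.png',[(279,205),(367,205),(366,289),(279,287)],.086).round(4).tolist(),ray('w5.png',[(279,205),(367,205),(366,289),(279,287)],.086).mean(0))
print('posts',ray('w5.png',[(276,167),(370,167)],.028))
E
```

```text
[[0.47252073 0.00347346 0.016     ]] [[0.4533, -0.0678, 0.086], [0.5014, -0.0651, 0.086], [0.5059, -0.1172, 0.086], [0.4542, -0.1187, 0.086]] [ 0.47869636 -0.09220899  0.086     ]
posts [[ 0.44328499 -0.05790526  0.028     ]
 [ 0.51060438 -0.0541135   0.028     ]]
```

move_arm(series=[{"dx": 1.5,"dy": -0.5,"dz": 25,"spin": 0,"jaw": 30},{"dx": 1.5,"dy": -0.5,"dz": 45,"spin": 0,"jaw": 30},{"dx": 1.5,"dy": -0.5,"dz": 53,"spin": 0,"jaw": 30},{"dx": 1.5,"dy": -0.5,"dz": 58,"spin": 0,"jaw": 30},{"dx": 1.5,"dy": -0.5,"dz": 60,"spin": 0,"jaw": 30},{"dx": 1.5,"dy": -0.5,"dz": 60,"spin": 0,"jaw": 30}])

```text
clock: 6.48
position: [0.4779, -0.0882, 0.0211]
orientation: [3.141, 0.0, 1.628]
wrist_force: [0.3, -0.8, 0.2]
opening: 0.0504
grasp_force: 30.0
```

move_arm(series=[{"dx": 0,"dy": 0,"dz": 1,"spin": 0,"jaw": 30},{"dx": 0,"dy": 0,"dz": 2,"spin": 0,"jaw": 30},{"dx": 0,"dy": 0,"dz": 2,"spin": 0,"jaw": 30}])

```text
clock: 6.85
position: [0.4774, -0.0881, 0.0186]
orientation: [3.142, 0.0, 1.628]
wrist_force: [0.6, -1.0, 0.0]
opening: 0.0503
grasp_force: 30.0
```

move_arm(series=[{"dx": 0,"dy": 0,"dz": 1,"spin": 0,"jaw": 30},{"dx": 0,"dy": 0,"dz": 2,"spin": 0,"jaw": 30},{"dx": 0,"dy": 0,"dz": 2,"spin": 0,"jaw": 30}])

```text
clock: 7.22
position: [0.4775, -0.0881, 0.0166]
orientation: [3.142, 0.0, 1.628]
wrist_force: [0.0, 0.3, -0.0]
opening: 0.05
grasp_force: 30.0
```

move_arm(series=[{"dx": 0,"dy": 0,"dz": 1,"spin": 0,"jaw": 30},{"dx": 0,"dy": 0,"dz": 1,"spin": 0,"jaw": 30},{"dx": 0,"dy": 0,"dz": 2,"spin": 0,"jaw": 30},{"dx": 0,"dy": 0,"dz": 2,"spin": 0,"jaw": 30}])

```text
clock: 7.72
position: [0.4775, -0.0881, 0.0165]
orientation: [-3.14, -0.0, 1.628]
wrist_force: [-8.1, 2.7, 18.9]
opening: 0.0501
grasp_force: 30.0
```

move_arm(series=[{"dx": 0,"dy": 0,"dz": -1,"spin": 0,"jaw": 30},{"dx": 0,"dy": 0,"dz": -1,"spin": 0,"jaw": 75},{"dx": 0,"dy": 0,"dz": -1,"spin": 0,"jaw": 75},{"dx": 0,"dy": 0,"dz": -1,"spin": 0,"jaw": 75},{"dx": 0,"dy": 0,"dz": -30,"spin": 0,"jaw": 75},{"dx": 0,"dy": 0,"dz": -80,"spin": 0,"jaw": 100},{"dx": 0,"dy": 0,"dz": -80,"spin": 0,"jaw": 100},{"dx": 0,"dy": 0,"dz": -80,"spin": 0,"jaw": 100}])

```text
clock: 8.72
position: [0.4761, -0.0876, 0.0933]
orientation: [-3.139, -0.001, 1.628]
wrist_force: [0.2, -0.1, -0.3]
opening: 0.0915
grasp_force: 0.0
```

```bash
python3 - <<'E'
from h import *
print(get_obs()['position'])
go(.652,.0415,.1,109.5)
E
```

```text
[ 0.47609882 -0.0875907   0.0932636 ]
clock 8.72 shift [118.9 183.   -7.1] spin -16.2 dist 218
```

Next, the lidded tray.

move_arm(series=[{"dx": 60,"dy": 92,"dz": -7,"spin": -8,"jaw": 100},{"dx": 119,"dy": 183,"dz": -7,"spin": -16,"jaw": 100},{"dx": 119,"dy": 183,"dz": -7,"spin": -16,"jaw": 100},{"dx": 119,"dy": 183,"dz": -7,"spin": -16,"jaw": 100},{"dx": 119,"dy": 183,"dz": -7,"spin": -16,"jaw": 100},{"dx": 119,"dy": 183,"dz": -7,"spin": -16,"jaw": 100}])

```text
clock: 9.48
position: [0.6515, 0.0408, 0.0995]
orientation: [-3.138, -0.001, 1.907]
wrist_force: [0.7, -0.1, -0.2]
opening: 0.0917
grasp_force: 0.0
```

```bash
python3 - <<'E'
from h import *
grab('wrist','w6.png'); o=get_obs(); print(o['position'],o['orientation'])
im=cv2.imread('pics/w6.png'); q=proj('w6.png',[(.652,.0415,.009)])[0]; print(q)
u,v=q.round().astype(int); b=50; h=im[v-b:v+b,u-b:u+b].min(2); m=(h>205).astype(np.uint8)
for c in cv2.findContours(m,0,2)[0]:
    if cv2.contourArea(c)>1500: print(cv2.minAreaRect((ray('w6.png',c.reshape(-1,2)+[u-b,v-b],.009)[:,:2]*1000).astype(np.float32)))
# black nest tray check from afar
q=proj('w6.png',[(.478,-.0905,.025)]);print(q)
go(.652,.0415,.002,109.5)
E
```

```text
[0.65163559 0.04048929 0.10005165] [-3.13847824e+00 -1.15332934e-03  1.90626450e+00]
[323.72943444 196.41781921]
((651.9053344726562, 41.33910369873047), (50.86678695678711, 50.965721130371094), 20.333080291748047)
[[ 94.341395   272.48517698]]
clock 9.53 shift [ 0.7  1.  98. ] spin -0.3 dist 98
```

move_arm(series=[{"dx": 1,"dy": 0,"dz": 50,"spin": -1,"jaw": 100},{"dx": 1,"dy": 0,"dz": 85,"spin": -1,"jaw": 100},{"dx": 1,"dy": 0,"dz": 97,"spin": -1,"jaw": 100},{"dx": 1,"dy": 0,"dz": 97,"spin": -1,"jaw": 30},{"dx": 1,"dy": 0,"dz": 97,"spin": -1,"jaw": 30},{"dx": 1,"dy": 0,"dz": 97,"spin": -1,"jaw": 30},{"dx": 1,"dy": 0,"dz": 97,"spin": -1,"jaw": 30},{"dx": 1,"dy": 0,"dz": 97,"spin": -1,"jaw": 30}])

```text
clock: 10.52
position: [0.6535, 0.0421, 0.0054]
orientation: [3.141, 0.001, 1.925]
wrist_force: [-0.2, -0.7, 3.1]
opening: 0.0505
grasp_force: 30.0
```

```bash
python3 - <<'E'
from h import *
print(get_obs()['opening'],get_obs()['grasp_force']);go(.478,-.0898,.083,93.3)
E
```

```text
0.050506173687815126 30.00103622674942
clock 10.53 shift [ -62.9 -210.3  -77.8] spin 17.0 dist 233
```

move_arm(series=[{"dx": 0,"dy": 0,"dz": -30,"spin": 0,"jaw": 30},{"dx": 0,"dy": 0,"dz": -78,"spin": 0,"jaw": 30},{"dx": -12,"dy": -42,"dz": -78,"spin": 3,"jaw": 30},{"dx": -26,"dy": -86,"dz": -78,"spin": 7,"jaw": 30},{"dx": -39,"dy": -130,"dz": -78,"spin": 11,"jaw": 30},{"dx": -52,"dy": -174,"dz": -78,"spin": 14,"jaw": 30},{"dx": -60,"dy": -200,"dz": -78,"spin": 16,"jaw": 30},{"dx": -63,"dy": -210,"dz": -78,"spin": 17,"jaw": 30},{"dx": -63,"dy": -210,"dz": -78,"spin": 17,"jaw": 30},{"dx": -63,"dy": -210,"dz": -78,"spin": 17,"jaw": 30}])

```text
clock: 11.78
position: [0.4787, -0.0893, 0.0828]
orientation: [3.141, 0.0, 1.629]
wrist_force: [-0.3, 0.2, -0.6]
opening: 0.0505
grasp_force: 30.0
```

```bash
python3 - <<'E'
from h import *
grab('wrist','w7.png');o=get_obs();print(o['position'],o['orientation'],o['opening']);go(.478,-.0905,.03,93.3)
im=cv2.imread('pics/w7.png'); h=im[195:300,260:390].min(2); m=(h>190).astype(np.uint8)
for c in cv2.findContours(m,0,2)[0]:
    if cv2.contourArea(c)>1500: print(cv2.boundingRect(c),cv2.minAreaRect((ray('w7.png',c.reshape(-1,2)+[260,195],.086)[:,:2]*1000).astype(np.float32)))
E
```

```text
[ 0.4786312  -0.08927366  0.08270187] [3.14111297e+00 1.85102531e-05 1.62900278e+00] 0.05079331264625271
clock 11.82 shift [-1.2 -0.7 52.7] spin 0.0 dist 53
(10, 3, 107, 102) ((479.48297119140625, -95.41128540039062), (64.58075714111328, 64.04788208007812), 3.2277965545654297)
```

View pics/w7.png

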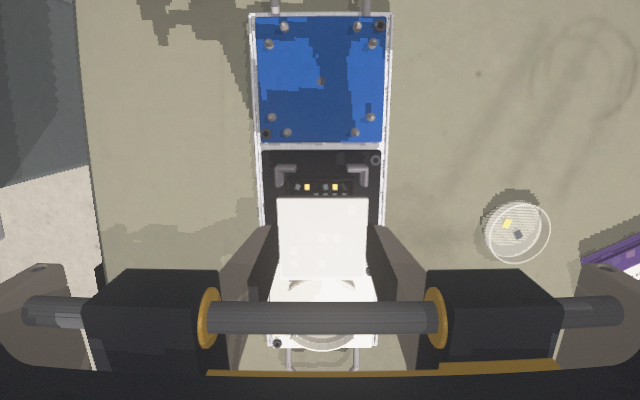

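The lidded tray is held at (322,238) with its far edge at row 197.5. The open tray is seated inside the posts of the black nest.

```bash
python3 - <<'E'
from h import *
for z in(.086,.089):print(ray('w7.png',[(278,197.5),(367,197.5)],z).mean(0))
E
```

```text
[ 0.47728618 -0.06317229  0.086     ]
[ 0.47723054 -0.06231531  0.089     ]
```

move_arm(series=[{"dx": -2,"dy": -0.5,"dz": 20,"spin": 0,"jaw": 30},{"dx": -2,"dy": -0.5,"dz": 38,"spin": 0,"jaw": 30},{"dx": -2,"dy": -0.5,"dz": 46,"spin": 0,"jaw": 30},{"dx": -2,"dy": -0.5,"dz": 50,"spin": 0,"jaw": 30},{"dx": -2,"dy": -0.5,"dz": 52,"spin": 0,"jaw": 30},{"dx": -2,"dy": -0.5,"dz": 53,"spin": 0,"jaw": 30},{"dx": -2,"dy": -0.5,"dz": 53,"spin": 0,"jaw": 30}])

```text
clock: 12.7
position: [0.478, -0.0919, 0.0304]
orientation: [3.141, 0.0, 1.628]
wrist_force: [-1.3, 1.3, 4.4]
opening: 0.0503
grasp_force: 30.0
```

move_arm(series=[{"dx": 0,"dy": 0,"dz": 0.5,"spin": 0,"jaw": 30},{"dx": 0,"dy": 0,"dz": 1,"spin": 0,"jaw": 30},{"dx": 0,"dy": 0,"dz": 1,"spin": 0,"jaw": 30}])

```text
clock: 13.08
position: [0.4779, -0.0919, 0.0302]
orientation: [3.141, 0.0, 1.628]
wrist_force: [-5.0, 1.5, 13.1]
opening: 0.0504
grasp_force: 30.0
```

move_arm(series=[{"dx": 0,"dy": 0,"dz": 0,"spin": 0,"jaw": 75},{"dx": 0,"dy": 0,"dz": 0,"spin": 0,"jaw": 75},{"dx": 0,"dy": 0,"dz": 0,"spin": 0,"jaw": 75},{"dx": 0,"dy": 0,"dz": -30,"spin": 0,"jaw": 75},{"dx": 0,"dy": 0,"dz": -75,"spin": 0,"jaw": 100},{"dx": 0,"dy": 0,"dz": -75,"spin": 0,"jaw": 100},{"dx": 0,"dy": 0,"dz": -75,"spin": 0,"jaw": 100}])

```text
clock: 13.95
position: [0.477, -0.0916, 0.1029]
orientation: [-3.141, -0.0, 1.628]
wrist_force: [-0.1, -0.9, -0.8]
opening: 0.092
grasp_force: 0.0
```

```bash
python3 - <<'E'
from h import *
go(.648,-.1068,.1,93.3)
E
```

```text
clock 13.95 shift [-25.  169.9   2.7] spin -0.0 dist 172
```

move_arm(series=[{"dx": -12,"dy": 60,"dz": 3,"spin": 0,"jaw": 100},{"dx": -25,"dy": 120,"dz": 3,"spin": 0,"jaw": 100},{"dx": -25,"dy": 170,"dz": 3,"spin": 0,"jaw": 100},{"dx": -25,"dy": 170,"dz": 3,"spin": 0,"jaw": 100},{"dx": -25,"dy": 170,"dz": 3,"spin": 0,"jaw": 100}])

```text
clock: 14.58
position: [0.6469, -0.1066, 0.0985]
orientation: [-3.138, -0.001, 1.628]
wrist_force: [-0.7, 0.3, -0.5]
opening: 0.0917
grasp_force: 0.0
```

```bash
python3 - <<'E'
from h import *
grab('wrist','w8.png'); o=get_obs(); print(o['position'],o['orientation'])
u,v=proj('w8.png',[(.648,-.1068,.006)])[0].round().astype(int); print(u,v); b=50
print(proj('w8.png',[(.6755,-.1068,.012),(.6205,-.1068,.012),(.648,-.0793,.012),(.648,-.1343,.012)]).round(1).tolist())
im=cv2.imread('pics/w8.png'); cv2.imwrite('pics/c8.png',np.hstack([cv2.resize(im[v-b:v+b,u-b:u+b],(400,400),interpolation=2)]))
print('crop origin',u-b,v-b)
go(.648,-.1068,.003,93.3)
E
```

```text
[ 0.64690015 -0.10668316  0.09925172] [-3.13879455e+00 -1.00480711e-03  1.62773635e+00]
324 197
[[356.1, 200.3], [291.5, 196.8], [325.8, 166.6], [322.0, 228.8]]
crop origin 274 147
clock 14.62 shift [-0.3  1.4 96.2] spin -0.0 dist 96
```

View pics/c8.png

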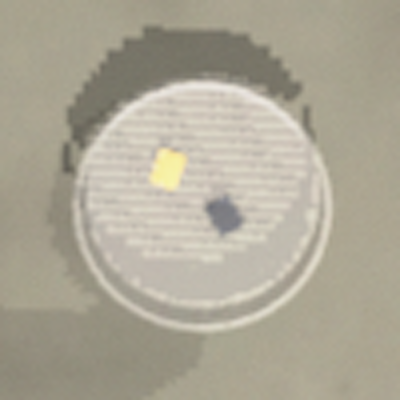

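The dish rim spans columns 293–357 and rows 167–230, within 1 px of the prediction. Descending now.

move_arm(series=[{"dx": -1,"dy": 2,"dz": 50,"spin": 0,"jaw": 100},{"dx": -1,"dy": 2,"dz": 83,"spin": 0,"jaw": 100},{"dx": -1,"dy": 2,"dz": 95,"spin": 0,"jaw": 100},{"dx": -1,"dy": 2,"dz": 95,"spin": 0,"jaw": 35},{"dx": -1,"dy": 2,"dz": 95,"spin": 0,"jaw": 35},{"dx": -1,"dy": 2,"dz": 95,"spin": 0,"jaw": 35},{"dx": -1,"dy": 2,"dz": 95,"spin": 0,"jaw": 35},{"dx": -1,"dy": 2,"dz": 95,"spin": 0,"jaw": 35}])

```text
clock: 15.62
position: [0.6511, -0.1081, 0.0066]
orientation: [3.141, 0.0, 1.628]
wrist_force: [-1.5, 0.5, 4.9]
opening: 0.0529
grasp_force: 30.0
```

```bash
python3 - <<'E'
from h import *
print(get_obs()['opening'],get_obs()['grasp_force']);go(.4835,-.1842,.083,93.3)
E
```

```text
0.052930185643609524 30.001229314584634
clock 15.62 shift [ -66.4 -171.6  -76.5] spin -0.0 dist 199
```

move_arm(series=[{"dx": 0,"dy": 0,"dz": -30,"spin": 0,"jaw": 35},{"dx": 0,"dy": 0,"dz": -77,"spin": 0,"jaw": 35},{"dx": -16,"dy": -42,"dz": -77,"spin": 0,"jaw": 35},{"dx": -33,"dy": -86,"dz": -77,"spin": 0,"jaw": 35},{"dx": -50,"dy": -130,"dz": -77,"spin": 0,"jaw": 35},{"dx": -62,"dy": -160,"dz": -77,"spin": 0,"jaw": 35},{"dx": -66,"dy": -172,"dz": -77,"spin": 0,"jaw": 35},{"dx": -66,"dy": -172,"dz": -77,"spin": 0,"jaw": 35},{"dx": -66,"dy": -172,"dz": -77,"spin": 0,"jaw": 35}])

```text
clock: 16.75
position: [0.4838, -0.1834, 0.0828]
orientation: [3.141, 0.0, 1.628]
wrist_force: [-0.3, -0.7, 0.8]
opening: 0.0532
grasp_force: 30.0
```

```bash
python3 - <<'E'
from h import *
grab('wrist','w9.png');o=get_obs();print(o['position'],o['orientation'],o['opening']);go(.4835,-.1842,.03,93.3)
z=.09; c=(.4835,-.1842); print(proj('w9.png',[(c[0]+.0275,c[1],z),(c[0]-.0275,c[1],z),(c[0],c[1]+.0275,z),(c[0],c[1]-.0275,z),(.478,-.0905,.035),(c[0],c[1],.016)]).round(1).tolist())
cv2.imwrite('pics/c9.png',cv2.resize(cv2.imread('pics/w9.png')[120:310,220:420],None,fx=3,fy=3,interpolation=2))
E
```

```text
[ 0.4837058  -0.18328812  0.08273146] [3.14093281e+00 1.48964708e-04 1.62865440e+00] 0.05312863923485482
clock 16.80 shift [-0.9 -0.3 52.7] spin 0.0 dist 53
[[370.5, 248.2], [272.8, 243.1], [324.7, 198.8], [319.1, 288.6], [321.5, 78.1], [321.8, 206.0]]
```

View pics/c9.png

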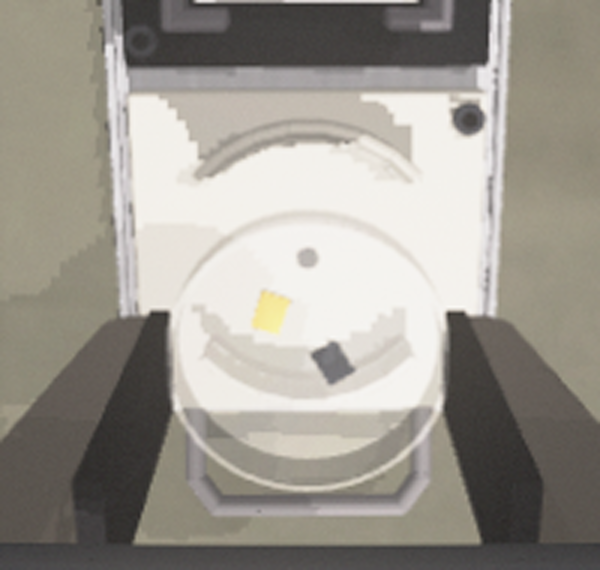

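The dish is held at crop (308,350), roughly 3 mm too far towards +y of the white nest. The nest dot at (307,258) matches the predicted position.

move_arm(series=[{"dx": -3,"dy": -0.5,"dz": 20,"spin": 0,"jaw": 35},{"dx": -3,"dy": -0.5,"dz": 40,"spin": 0,"jaw": 35},{"dx": -3,"dy": -0.5,"dz": 50,"spin": 0,"jaw": 35},{"dx": -3,"dy": -0.5,"dz": 55,"spin": 0,"jaw": 35},{"dx": -3,"dy": -0.5,"dz": 58,"spin": 0,"jaw": 35},{"dx": -3,"dy": -0.5,"dz": 59,"spin": 0,"jaw": 35},{"dx": -3,"dy": -0.5,"dz": 59,"spin": 0,"jaw": 35}])

```text
clock: 17.68
position: [0.4827, -0.1868, 0.024]
orientation: [3.141, 0.0, 1.628]
wrist_force: [0.9, -0.0, -1.2]
opening: 0.0533
grasp_force: 30.0
```

move_arm(series=[{"dx": 0,"dy": 0,"dz": 1,"spin": 0,"jaw": 35},{"dx": 0,"dy": 0,"dz": 2,"spin": 0,"jaw": 35},{"dx": 0,"dy": 0,"dz": 2,"spin": 0,"jaw": 35}])

```text
clock: 18.05
position: [0.4826, -0.1868, 0.0225]
orientation: [3.141, 0.0, 1.628]
wrist_force: [-2.2, 0.1, 4.9]
opening: 0.0531
grasp_force: 30.0
```

Contact at the expected height, so I'll release.

move_arm(series=[{"dx": 0,"dy": 0,"dz": 0,"spin": 0,"jaw": 78},{"dx": 0,"dy": 0,"dz": 0,"spin": 0,"jaw": 78},{"dx": 0,"dy": 0,"dz": 0,"spin": 0,"jaw": 78},{"dx": 0,"dy": 0,"dz": -30,"spin": 0,"jaw": 78},{"dx": 0,"dy": 0,"dz": -80,"spin": 0,"jaw": 100},{"dx": 0,"dy": 0,"dz": -90,"spin": 0,"jaw": 100},{"dx": 0,"dy": 0,"dz": -90,"spin": 0,"jaw": 100}])

```text
clock: 18.92
position: [0.4826, -0.1868, 0.1117]
orientation: [3.141, 0.001, 1.628]
wrist_force: [-0.3, 0.7, -0.4]
opening: 0.0921
grasp_force: 0.0
```

```bash
python3 - <<'E'
from h import *
go(.452,.2325,.11,173.6)
E
```

```text
clock 18.93 shift [420.3  -6.7   1.5] spin -80.3 dist 420
```

move_arm(series=[{"dx": 60,"dy": 0,"dz": 0,"spin": -10,"jaw": 100},{"dx": 120,"dy": 0,"dz": 0,"spin": -20,"jaw": 100},{"dx": 180,"dy": 0,"dz": 0,"spin": -30,"jaw": 100},{"dx": 240,"dy": -3,"dz": 0,"spin": -40,"jaw": 100},{"dx": 300,"dy": -5,"dz": 0,"spin": -50,"jaw": 100},{"dx": 360,"dy": -7,"dz": 0,"spin": -60,"jaw": 100},{"dx": 420,"dy": -7,"dz": 0,"spin": -70,"jaw": 100},{"dx": 420,"dy": -7,"dz": 0,"spin": -80,"jaw": 100},{"dx": 420,"dy": -7,"dz": 0,"spin": -80,"jaw": 100},{"dx": 420,"dy": -7,"dz": 0,"spin": -80,"jaw": 100}])

```text
clock: 20.18
position: [0.4508, 0.2315, 0.1104]
orientation: [-3.141, -0.002, 3.02]
wrist_force: [-0.7, 0.1, -0.5]
opening: 0.092
grasp_force: 0.0
```

```bash
python3 - <<'E'
from h import *
grab('wrist','w10.png');o=get_obs();print(o['position'],o['orientation'])
im=cv2.imread('pics/w10.png'); u,v=proj('w10.png',[(.452,.2325,.008)])[0].round().astype(int); b=60; print(u,v)
h=cv2.cvtColor(im,cv2.COLOR_BGR2HSV)[v-b:v+b,u-b:u+b].astype(int)
m=cv2.morphologyEx(((h[...,0]>115)&(h[...,0]<150)&(h[...,1]>70)).astype(np.uint8),cv2.MORPH_CLOSE,np.ones((7,7)))
for c in cv2.findContours(m,0,2)[0]:
    if cv2.contourArea(c)>1500:
        for z in(.007,.013): print(cv2.minAreaRect((ray('w10.png',c.reshape(-1,2)+[u-b,v-b],z)[:,:2]*1000).astype(np.float32)))
cv2.imwrite('pics/c10.png',cv2.resize(im[v-b:v+b,u-b:u+b],(480,480),interpolation=2))
go(.452,.2325,.004,173.6)
E
```

```text
[0.45112887 0.23147452 0.11073531] [-3.14104072e+00 -1.47515713e-03  3.02033757e+00]
324 195
((451.4111328125, 232.1817626953125), (54.92253875732422, 57.29199981689453), 83.58879852294922)
((449.7847900390625, 232.3568115234375), (53.711204528808594, 56.0284423828125), 83.58880615234375)
clock 20.23 shift [ -0.9   1.2 106.7] spin -0.5 dist 107
```

View pics/c10.png

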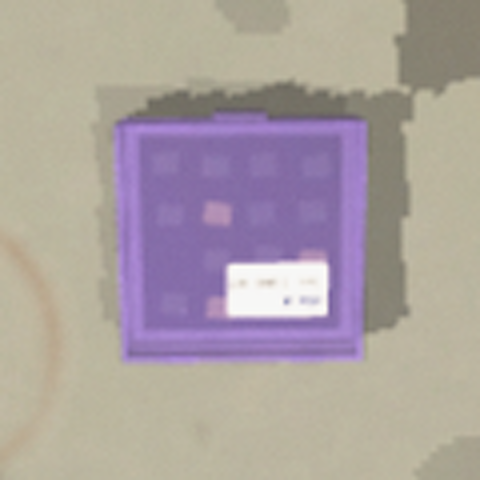

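The latch tab is at (240,115) and the hinge at the bottom, so the jaws will close across the 56 mm sides as intended.

move_arm(series=[{"dx": 0,"dy": 1,"dz": 50,"spin": -0.5,"jaw": 100},{"dx": 0,"dy": 1,"dz": 92,"spin": -0.5,"jaw": 100},{"dx": 0,"dy": 1,"dz": 106,"spin": -0.5,"jaw": 100},{"dx": 0,"dy": 1,"dz": 106,"spin": -0.5,"jaw": 100},{"dx": 0,"dy": 1,"dz": 106,"spin": -0.5,"jaw": 35},{"dx": 0,"dy": 1,"dz": 106,"spin": -0.5,"jaw": 35},{"dx": 0,"dy": 1,"dz": 106,"spin": -0.5,"jaw": 35},{"dx": 0,"dy": 1,"dz": 106,"spin": -0.5,"jaw": 35},{"dx": 0,"dy": 1,"dz": 106,"spin": -0.5,"jaw": 35}])

```text
clock: 21.35
position: [0.452, 0.2334, 0.0061]
orientation: [3.141, 0.001, 3.033]
wrist_force: [-0.5, 0.6, 3.3]
opening: 0.0552
grasp_force: 30.0
```

```bash
python3 - <<'E'
from h import *
print(get_obs()['opening'],get_obs()['grasp_force']);go(.4723,.003,.083,93.3)
E
```

```text
0.055247357003811566 30.00053731535445
clock 21.35 shift [ -45.3 -226.8  -77. ] spin 80.5 dist 244
```

move_arm(series=[{"dx": 0,"dy": 0,"dz": -30,"spin": 0,"jaw": 35},{"dx": 0,"dy": 0,"dz": -77,"spin": 8,"jaw": 35},{"dx": -7,"dy": -35,"dz": -77,"spin": 18,"jaw": 35},{"dx": -15,"dy": -75,"dz": -77,"spin": 28,"jaw": 35},{"dx": -23,"dy": -115,"dz": -77,"spin": 38,"jaw": 35},{"dx": -31,"dy": -155,"dz": -77,"spin": 48,"jaw": 35},{"dx": -38,"dy": -190,"dz": -77,"spin": 58,"jaw": 35},{"dx": -43,"dy": -215,"dz": -77,"spin": 68,"jaw": 35},{"dx": -45,"dy": -227,"dz": -77,"spin": 77,"jaw": 35},{"dx": -45,"dy": -227,"dz": -77,"spin": 80.5,"jaw": 35}])

```text
clock: 22.6
position: [0.4716, 0.0018, 0.0825]
orientation: [-3.141, 0.0, 1.623]
wrist_force: [0.6, -0.6, -0.9]
opening: 0.0547
grasp_force: 30.0
```

move_arm(series=[{"dx": 0,"dy": 0,"dz": 0,"spin": 0,"jaw": 35},{"dx": 0,"dy": 0,"dz": 0,"spin": 0,"jaw": 35}])

```text
clock: 22.85
position: [0.4715, 0.0029, 0.0825]
orientation: [-3.141, -0.0, 1.629]
wrist_force: [0.1, 0.8, -0.7]
opening: 0.0548
grasp_force: 30.0
```

```bash
python3 - <<'E'
from h import *
grab('wrist','w11.png');o=get_obs();print(o['position'],o['orientation'],o['opening']);go(.4723,.003,.025,93.3)
im=cv2.imread('pics/w11.png'); h=cv2.cvtColor(im,cv2.COLOR_BGR2HSV)[150:310,240:400].astype(int)
m=cv2.morphologyEx(((h[...,0]>122)&(h[...,0]<150)&(h[...,1]>60)).astype(np.uint8),cv2.MORPH_CLOSE,np.ones((9,9)))
c=max(cv2.findContours(m,0,2)[0],key=cv2.contourArea).reshape(-1,2)+[240,150]
print(c.min(0),c.max(0),cv2.minAreaRect((ray('w11.png',c,.086)[:,:2]*1000).astype(np.float32)))
E
```

```text
[0.47154015 0.00296761 0.08248641] [-3.14133559e+00 -9.90701030e-05  1.62901441e+00] 0.054822337669014023
clock 22.90 shift [-0.   0.8 57.5] spin 0.0 dist 57
[272 192] [372 286] ((471.326416015625, 3.2003631591796875), (56.11830139160156, 58.27842330932617), 3.293782949447632)
```

View pics/w11.png

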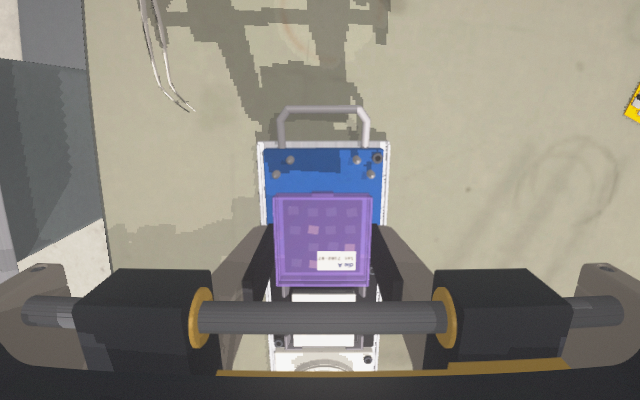

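The purple box at (322,239) is centred over the blue nest and aligned at 3.3°. Lowering.

move_arm(series=[{"dx": 0,"dy": 0.5,"dz": 20,"spin": 0,"jaw": 35},{"dx": 0,"dy": 0.5,"dz": 40,"spin": 0,"jaw": 35},{"dx": 0,"dy": 0.5,"dz": 50,"spin": 0,"jaw": 35},{"dx": 0,"dy": 0.5,"dz": 55,"spin": 0,"jaw": 35},{"dx": 0,"dy": 0.5,"dz": 58,"spin": 0,"jaw": 35},{"dx": 0,"dy": 0.5,"dz": 60,"spin": 0,"jaw": 35},{"dx": 0,"dy": 0.5,"dz": 60,"spin": 0,"jaw": 35}])

```text
clock: 23.78
position: [0.4724, 0.0027, 0.0228]
orientation: [3.141, 0.0, 1.628]
wrist_force: [-0.3, 0.2, -0.5]
opening: 0.0551
grasp_force: 30.0
```

move_arm(series=[{"dx": 0,"dy": 0,"dz": 1,"spin": 0,"jaw": 35},{"dx": 0,"dy": 0,"dz": 1.5,"spin": 0,"jaw": 35},{"dx": 0,"dy": 0,"dz": 1.5,"spin": 0,"jaw": 35}])

```text
clock: 24.15
position: [0.4725, 0.0027, 0.022]
orientation: [3.141, 0.0, 1.628]
wrist_force: [-2.0, 0.6, 7.2]
opening: 0.0549
grasp_force: 30.0
```

Contact at the expected height. I'll release, back off, and check all the nests.

move_arm(series=[{"dx": 0,"dy": 0,"dz": 0,"spin": 0,"jaw": 78},{"dx": 0,"dy": 0,"dz": 0,"spin": 0,"jaw": 78},{"dx": 0,"dy": 0,"dz": 0,"spin": 0,"jaw": 78},{"dx": 0,"dy": 0,"dz": -30,"spin": 0,"jaw": 78},{"dx": 0,"dy": 0,"dz": -90,"spin": 0,"jaw": 100},{"dx": -20,"dy": 0,"dz": -150,"spin": 0,"jaw": 100},{"dx": -50,"dy": 0,"dz": -200,"spin": 0,"jaw": 100},{"dx": -60,"dy": 0,"dz": -200,"spin": 0,"jaw": 100},{"dx": -60,"dy": 0,"dz": -200,"spin": 0,"jaw": 100}])

```text
clock: 25.28
position: [0.4751, -0.0573, 0.2201]
orientation: [-3.14, -0.001, 1.627]
wrist_force: [-0.3, 1.3, -1.7]
opening: 0.092
grasp_force: 0.0
```

```bash
python3 - <<'E'
from h import *
grab('wrist','w12.png');o=get_obs();print(o['position'],o['opening'])
q=proj('w12.png',[(.4723,.003,.029),(.478,-.0905,.034),(.4835,-.184,.028)]);print(q)
cv2.imwrite('pics/c12.png',cv2.resize(cv2.imread('pics/w12.png')[60:260,235:435],(600,600),interpolation=2)); print((q-[235,60])*3)
E
```

```text
[ 0.47457653 -0.05660224  0.21925176] 0.09153461481220526
[[322.86368389 120.79810493]
 [323.29977486 201.95381534]
 [323.49567902 270.37137085]]
[[263.59105167 182.39431479]
 [264.89932458 425.86144602]
 [265.48703706 631.11411254]]
```

View pics/c12.png

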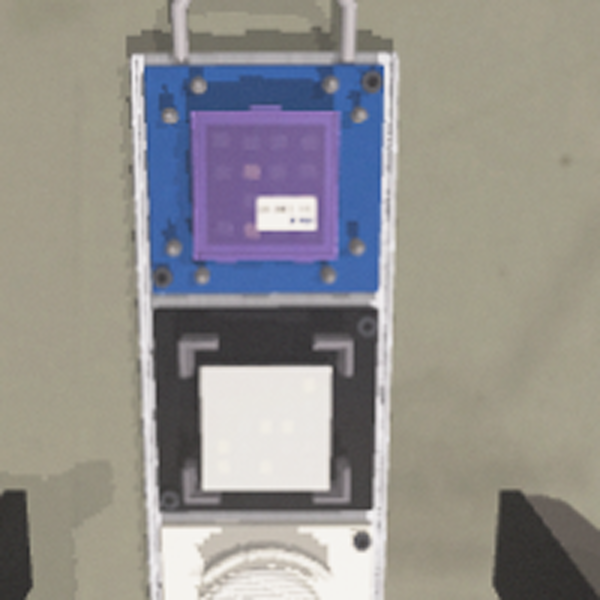

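The box sits inside the pins at (265,184). The lidded tray covers the stack at (266,428), within 1 px of the nest centre. The dish contacted at floor height (TCP 16 mm above its pick height), and its rim shows inside the walls.

```bash
python3 -c "
from station import env
print(env.sign_off())"
```

```text
the job is handed in; nothing more can be done
None
```

I put all four containers in their nests and handed the job in at about 25 s; no verdict came back. The final picture shows the purple box and the stacked trays centred, but most of the dish was out of view, so its placing rests on contact height and the part of the rim I could see. I viewed 15 pictures, one over the limit of 14.

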